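Sort the bench oddments into their trays

ROBOT

A 6-joint arm with a two-finger parallel gripper is mounted at the origin on a cart in front of the work surface, level with it; the furniture and walls round the work are solid. World frame = base frame: x ahead of the robot, y to its left, z up, the work surface at z = 0. Lengths are in m, angles in rad, forces in N, time in s.
With the tool pointing down it reaches from about 0.275 to 0.85 m from the base axis. Payload 19 kg.
Tool frame: the origin (TCP) lies at the very end of the fingers, on their centre line; the grasp point (between the pads) lies 19 mm behind it (env.tcp_to_grasp is the distance from the TCP to the grasp point, in m); z points along the fingers, y is the line along which they close (so a half turn about z gives the same grasp; the last joint's range is limited). The gripper opens to 85 mm and grips with 20 to 120 N. Pads are 22 mm wide; open, the fingers measure 114 mm over their backs; the gripper's body (76 mm by 85 mm) begins 54 mm behind the grasp point. The pads swing forward as they close: fully open they stand 13 mm farther back than shut.
Start: joints at [-1.41, 0.15, 1.437, -0, 1.554, -0.134], TCP at [0.167, -0.55, 0.231] pointing down, gripper open.
Joint ranges: [-2.8, 2.8], [-0.68, 2.1], [0.12, 2.68], [-1.39, 4.53], [0.16, 2.79], [-2.81, 2.81]. Speed limits (rad/s): [1.89, 1.89, 2.22, 3.01, 3.01, 3.01].

INTERFACE

Orientations are given as a rotation vector (axis times angle).
In Python, from station import env, capture, job, models gives the robot as it stands.
- The arm moves only by the tool step_arm, never from a script. Its argument "targets" is a list of rows, each a list of 7 numbers: the shift along the world's x, y, z in cm, then the turn, a rotation vector about the world's x, y, z in degrees, then the closure, from 0 (fully open) to 1 (shut). In form: [[tx, ty, tz, rx, ry, rz, grip], ...]. A call has exactly 8 rows; each row is the pose to reach, as a shift and turn from the pose commanded when the call began; what a row does not reach only later rows make up. A row lasts 1/8 s, in which the tool goes at most 62.5 mm and 10.7 degrees, less where a joint would pass 70% of its speed; a pose out of reach is approached as far as the arm can. A call with a gripper value outside its range is refused whole. The fingers move at their own pace and stop on an object; the grip force is fixed at half the most. Time passes only in rows, so rows that repeat a pose let the fingers close, or fill a call up. It gives the time, the measured TCP pose, the force, the opening and the grip force at its end, in the units of the state.
- env.get_obs(): the state, without advancing time (a new reading comes with each control period).
- capture(name): name is "scene" or "top" or "wrist"; returns a dict with "img" (400x640x3 uint8, red, green, blue), "z_map" (400x640 float32, m along the optical axis (not along the pixel's ray), 0 where there is no reading), "mtx" (3x3 intrinsics, pixels), "rvec" (rotation vector, rad) and "tvec" (3), from world to camera coordinates, as OpenCV has them; the wrist camera has in their place "hand_eye" (4x4, takes a point from camera to tool coordinates, whose origin is the TCP and whose axes are the flange's). Camera axes: x right, y down, z forward; pixel columns grow to the right and rows downward; lengths in m; the calibration is good to about 2 mm. A picture is of the moment at which its call begins: read the wrist's pose just before it.
- job.hand_in(): hands the job in; it is judged then, once.
Trained networks look in a picture, given as the dict that the camera call returned (one of the last four; its "shot" number tells which), for a name from the list of things; names that differ only in an ending like _2 or _b are one class to them, and where a whole thing is asked for, a point or a joint stands for the part that bears it (a point fixed in the world has none). Each returns a list of dicts, best first, with "p" (0 to 1); they miss things now and then, are a little off and sometimes report something else, mostly with a low value. They report only what shows in the picture. A call takes as long as a camera call. They do not tell look-alikes from the thing itself.
- models.silhouettes(thing, picture): "mask" (400x640 bool, what is visible of it) and "box" ([left, top, right, bottom] in pixels, round what is visible of it).
The state is a dict: "clock": time; "qpos": joint angles; "joint_velocities": joint speeds; "joint_torque": joint torques, N m; "position": TCP position; "orientation": TCP orientation; "wrist_force": force on the tool from outside, world axes, zero at the start; "wrist_torque": the same for the moment, N m; "grip_width": opening from 0.0 (shut) to 1.0 (fully open); "gripper_force": force on a finger pad.
Only numpy, scipy, OpenCV 4.12 (cv2) and the standard library are available. Lean on these libraries where they do the work, as an engineer would, in place of code of your own. Each camera call takes 0.05 s, during which the arm holds its last target. There are 200 camera calls.

TASK

Clear up the bench by kind: stand the two small bottles upright in the wells of the metal stand, one in each well and either way round, and lay the forceps flat inside the steel tray. Put the petri dish, lid up, flat in the larger bay of the black tray and the little coverslip box, right way up, flat in its smaller bay. Never lay the bottles over on the way, and leave everything released and at rest.

Things in the scene. Friction and masses are not known exactly. Their poses are not given: they have to be found in the camera images.
- vial: Small round white bottle (vial) with a ribbed red screw cap, standing upright; 23 mm diameter, 54 mm high, cap in the top 14 mm. Origin at the centre of its underside, z up along its axis. About 20 g.
- dropper_bottle: Small round amber bottle with a narrower black cap, standing upright; body 25 mm diameter, 58 mm high in all, cap 17 mm diameter in the top 14 mm. Its foot is slightly rounded: it may lean by 2 degrees. Origin at the centre of its underside, z up along its axis. About 30 g.
- forceps: Plain metal forceps lying flat; 128 mm long (its x axis), 16 mm across (y), 7 mm thick (z). Origin at the middle of its underside. Grasp it across the middle, where it is firm for 90 mm of its length and 12 mm across. About 20 g.
- petri_dish: Flat round petri dish with its lid on, clear to white; 57 mm diameter (54 mm below the lid's rim), 14 mm high, the firm part 12 mm. Origin at the centre of its underside, z up. Grasp it by opposite sides. About 25 g.
- coverslip_box: Little square white box, 35 x 35 mm (sides along its x and y axes), 19 mm high. Origin at the centre of its underside, z up. About 30 g.
- bottle_stand: Fixed metal block, 140 mm along its x axis, 64 mm along y, 22 mm high, with two round wells 44 mm wide and 18 mm deep (well floor 4 mm above the bench) centred 36 mm either side of its middle along x. Origin at the centre of its underside, z up.
- steel_tray: Fixed rectangular steel instrument tray, 203 mm along its y axis, 113 mm along x, 28 mm high; flat floor 2 mm above the bench, inside 96 mm (x) by 186 mm (y), so the forceps lies along its y axis. Origin at the centre of its underside, z up.
- glass_tray: Fixed low black plastic tray, 196 mm along its x axis, 112 mm along y, walls 4 mm thick and 11 mm high, floor 3 mm above the bench. One cross wall makes two bays, both 104 mm wide in y: the larger one, 110 mm long, centred at x = -39 mm, the smaller one, 74 mm long, centred at x = +57 mm. Origin at the centre of its underside, z up.
Not all that is in view belongs to the job. What is shaped like the coverslip_box but orange is not meant.

How it is judged:
By the outcome, as a careful person would: the job done as asked, in the order asked, and still so for the second after the job is handed in, with the robot touching nothing.
It also fails if it takes over 112 s, if anything falls off the work surface, if the arm or the gripper's body presses on something with over 40 N, if the wrist force passes 120 N, or if a joint passes its speed limit or range.

## Working session

There is one attempt and no reset: what is moved stays moved. The work goes in short steps, Python scripts to look and compute and a tool call to move; the robot and the scene stay as the last step left them, time stands still between calls to the robot, and variables do not carry over. Pictures are saved under pics/ and viewed, at most 17 in all, crops included, and the job is handed in when it is done.

Besides the shell and the picture viewer there is one more tool, called after "Call:" in YAML: its name, and indented under it one key for each argument. step_arm: Moves the arm, as the interface text tells. Its arguments: {"type":"object","properties":{"targets":{"type":"array"}},"required":["targets"]}

```bash
mkdir -p pics; ls; cat > h.py <<'E'
import numpy as np, cv2
from station import env, capture, job, models
def cloud(c):
    z=c["z_map"]; v,u=np.mgrid[:400,:640]; K=c["mtx"]
    P=np.stack([(u-K[0,2])/K[0,0]*z,(v-K[1,2])/K[1,1]*z,z],-1)
    R=cv2.Rodrigues(np.array(c["rvec"],float))[0]
    W=(P-np.array(c["tvec"]).ravel())@R
    W[z<=0]=np.nan
    return W
def save(img,n): cv2.imwrite("pics/"+n,cv2.cvtColor(img,cv2.COLOR_RGB2BGR))
names="vial dropper_bottle forceps petri_dish coverslip_box bottle_stand steel_tray glass_tray".split()
E
python3 - <<'E'
from h import *
for cam in ("top","scene"):
    c=capture(cam); save(c["img"],cam+"0.png"); W=cloud(c); np.savez("/tmp/"+cam,W=W,img=c["img"])
    for n in names:
        for d in models.silhouettes(n,c)[:3]:
            p=W[d["mask"]]; p=p[~np.isnan(p[:,0])]
            if len(p)<5: print(n,d["p"],d["box"],"few"); continue
            r=cv2.minAreaRect((p[:,:2]*1000).astype(np.float32))
            print(cam,n,round(d["p"],2),np.round(d["box"]),"med",np.round(np.median(p,0),3),"rect",np.round(np.r_[r[0],r[1],r[2]],0),"z",np.round(np.percentile(p[:,2],[5,95]),3))
print(env.get_obs())
E
```

```text
pics
top forceps 0.49 [193. 208. 200. 245.] med [0.474 0.378 0.003] rect [430. 386.   9. 118.  79.] z [-0.003  0.008]
top petri_dish 0.83 [437. 166. 454. 188.] med [ 0.571 -0.394  0.013] rect [ 573. -395.   60.   62.   84.] z [0.    0.018]
top coverslip_box 0.57 [268. 175. 286. 190.] med [0.561 0.14  0.018] rect [562. 140.  35.  34.  18.] z [0.014 0.022]
top bottle_stand 0.93 [309. 169. 336. 218.] med [ 0.517 -0.009  0.019] rect [521. -10.  67. 148.  79.] z [0.001 0.024]
top bottle_stand 0.48 [280. 215. 287. 225.] med [0.44  0.118 0.036] rect [442. 119.  20.  24.  78.] z [0.023 0.059]
top bottle_stand 0.44 [272. 173. 285. 189.] med [0.562 0.14  0.017] rect [563. 141.  38.  37.  17.] z [0.006 0.022]
top steel_tray 0.68 [379. 179. 448. 220.] med [ 0.5   -0.28   0.002] rect [ 502. -280.  119.  208.    0.] z [-0.003  0.027]
top glass_tray 0.71 [216. 172. 256. 234.] med [0.504 0.263 0.003] rect [506. 261. 122. 200.  88.] z [-0.002  0.011]
scene dropper_bottle 0.5 [304. 220. 319. 242.] med [0.441 0.131 0.031] rect [448. 128.  20.  34.  84.] z [0.005 0.058]
scene forceps 0.68 [241. 301. 284
[... 602 characters left out ...]
-1.41001314e+00,  1.50477576e-01,  1.43740001e+00,  3.81118821e-06,
        1.55380382e+00, -1.33987338e-01]), 'joint_velocities': array([ 4.54143196e-04,  8.22365714e-04, -6.62957031e-04,  2.45406139e-04,
       -1.16492610e-03, -1.48075339e-05]), 'joint_torque': array([ 1.62087563e-03, -7.12772512e+01, -5.71052992e+01,  8.59249576e-05,
        1.08461303e-03, -1.92622383e-05]), 'position': array([ 0.16703306, -0.55017009,  0.23127934]), 'orientation': array([-3.10744506e+00, -4.61336805e-01, -4.11714306e-06]), 'wrist_force': array([-0.03297524,  0.30852643, -0.26099298]), 'wrist_torque': array([-0.05230314, -0.00224734,  0.00707941]), 'gripper_force': 0.0, 'grip_width': 0.9993072999825675}
```

```bash
python3 - <<'E'
from h import *
a=np.load("/tmp/top.npz")["img"][140:290,150:470]; save(cv2.resize(a,(800,375),interpolation=cv2.INTER_CUBIC),"topz.png")
a=np.load("/tmp/scene.npz")["img"][100:400,160:480]; save(cv2.resize(a,(640,600),interpolation=cv2.INTER_CUBIC),"scz.png")
E
```

```text
(no output)
```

View pics/topz.png

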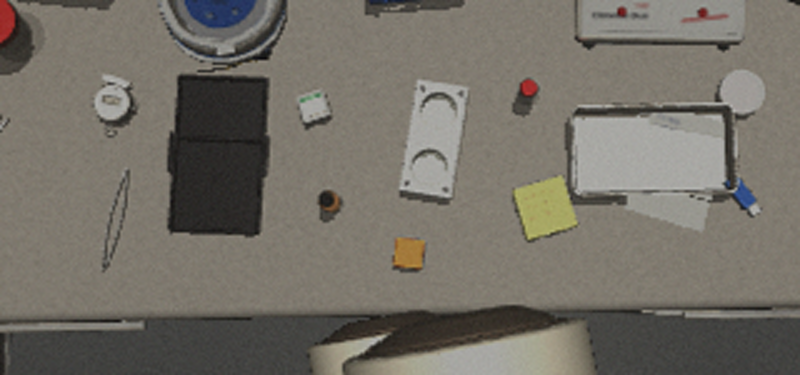

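View pics/scz.png

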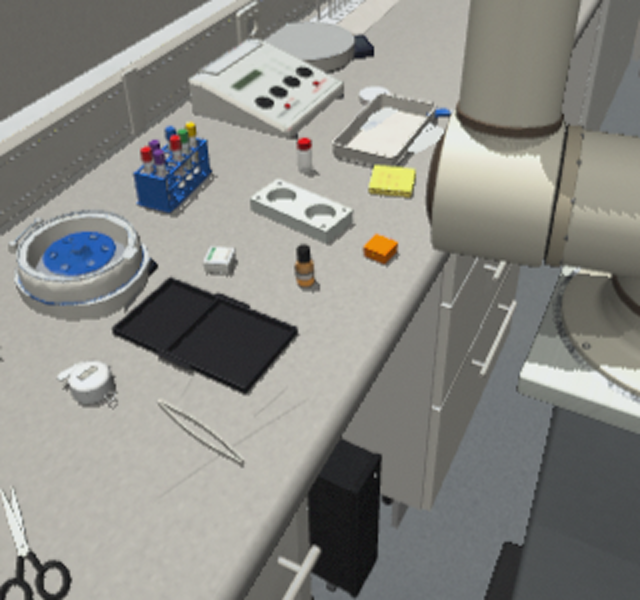

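Top crop: vial (528,90), amber bottle (329,201), stand (434,140), steel tray (655,150), petri dish (742,92), black tray (220,155), forceps (117,220). Two square boxes: the white/green one at (315,107) and the orange one at (409,253). The coverslip_box is described as white, so I take (315,107) and will confirm it in a wrist crop.

```bash
python3 - <<'E'
from h import *
d=np.load("/tmp/top.npz"); W=d["W"]; im=d["img"].astype(int)
def blob(r0,r1,c0,c1,zmin):
    p=W[r0:r1,c0:c1].reshape(-1,3); p=p[p[:,2]>zmin]; print(len(p),np.round(p.min(0),3),np.round(p.max(0),3),np.round(p.mean(0),3))
blob(168,188,354,368,.03)   # vial
blob(212,228,275,290,.03)  # dropper
blob(163,190,436,460,.007)  # petri
blob(165,222,305,340,.015)  # stand
c=capture("wrist"); print(c["hand_eye"],c["mtx"])
E
```

```text
51 [ 0.563 -0.133  0.03 ] [ 0.581 -0.113  0.058] [ 0.571 -0.123  0.05 ]
50 [0.433 0.109 0.03 ] [0.454 0.13  0.063] [0.442 0.12  0.045]
297 [ 0.529 -0.42   0.007] [ 0.598 -0.355  0.03 ] [ 0.567 -0.39   0.014]
629 [ 0.446 -0.052  0.015] [0.591 0.033 0.028] [ 0.518 -0.009  0.021]
[[-1.01895977e-03 -9.57676718e-01 -2.87844167e-01  7.33014817e-02]
 [ 9.99998250e-01 -1.42747331e-03  1.20933482e-03 -3.53535965e-04]
 [-1.56904167e-03 -2.87842431e-01  9.57676497e-01 -1.42265497e-01]
 [ 0.00000000e+00  0.00000000e+00  0.00000000e+00  1.00000000e+00]] [[332.07544091   0.         318.06903062]
 [  0.         332.07544091 203.89397813]
 [  0.           0.           1.        ]]
```

Call:
step_arm:
  targets:
    - [5,6,1,0,0,-4,0]
    - [9,12,2,0,0,-8,0]
    - [13,18,2,0,0,-12,0]
    - [17,24,2,0,0,-16,0]
    - [21,30,2,0,0,-20,0]
    - [25,36,2,0,0,-24,0]
    - [29,42,2,0,0,-25.4,0]
    - [33,48,2,0,0,-25.4,0]

```text
clock: 1.95
position: [0.4513, -0.1381, 0.2515]
orientation: [3.133, -0.234, 0.001]
wrist_force: [0.4, -0.4, 0.0]
grip_width: 0.999
gripper_force: 0.0
```

Call:
step_arm:
  targets:
    - [0.3,1,0,0,0,0,0]
    - [0.3,1,0,0,0,0,0]
    - [0.3,1,0,0,0,0,0]
    - [0.3,1,0,0,0,0,0]
    - [0.3,1,0,0,0,0,0]
    - [0.3,1,0,0,0,0,0]
    - [0.3,1,0,0,0,0,0]
    - [0.3,1,0,0,0,0,0]

```text
clock: 2.95
position: [0.4535, -0.13, 0.2512]
orientation: [-3.133, 0.233, 0.0]
wrist_force: [0.1, -0.5, 0.6]
grip_width: 0.998
gripper_force: 0.0
```

```bash
cat >> h.py <<'E'
def wrist(n=None):
    o=env.get_obs(); c=capture("wrist")
    z=c["z_map"]; v,u=np.mgrid[:400,:640]; K=c["mtx"]
    P=np.stack([(u-K[0,2])/K[0,0]*z,(v-K[1,2])/K[1,1]*z,z],-1)
    H=c["hand_eye"]; T=P@H[:3,:3].T+H[:3,3]
    R=cv2.Rodrigues(np.array(o["orientation"]))[0]
    W=T@R.T+o["position"]; W[z<=0]=np.nan
    if n: save(c["img"],n)
    np.savez("/tmp/wrist",W=W,img=c["img"]); return o,c,W
def rep(W,m,zlo,zhi=9):
    p=W[m]; p=p[(p[:,2]>zlo)&(p[:,2]<zhi)]
    if len(p)<8: return "few"
    r=cv2.minAreaRect((p[:,:2]*1000).astype(np.float32)); q=(p.min(0)+p.max(0))/2
    return np.round(np.r_[r[0],r[1],r[2]],1),"z95",np.round(np.percentile(p[:,2],95)*1000,1),"mid",np.round(q[:2]*1000,1),len(p)
E
python3 - <<'E'
from h import *
o,c,W=wrist("w1.png"); print(o["clock"],o["position"],o["orientation"])
for n in names:
    for d in models.silhouettes(n,c)[:2]:
        print(n,round(d["p"],2),np.round(d["box"]),rep(W,d["mask"],.004 if n in("forceps","petri_dish","glass_tray") else .015))
E
```

```text
2.95 [ 0.45346211 -0.13000307  0.25121375] [-3.13279607e+00  2.33025016e-01  3.51536473e-05]
vial 0.72 [282.  42. 308.  71.] (array([ 573.7, -124.8,   21.4,   22.2,   15. ]), 'z95', np.float64(54.6), 'mid', array([ 574. , -124.7]), 533)
dropper_bottle 0.72 [ 79. 199. 128. 228.] (array([4.449e+02, 1.181e+02, 2.430e+01, 2.180e+01, 3.000e-01]), 'z95', np.float64(57.3), 'mid', array([444.9, 118.1]), 753)
petri_dish 0.81 [522.   0. 582.  52.] (array([ 566.7, -393. ,   58.2,   47.5,   79. ]), 'z95', np.float64(15.4), 'mid', array([ 568.5, -393.5]), 2405)
coverslip_box 0.97 [191. 229. 222. 261.] (array([424.1, -13.3,  45.6, 162.9,  49.6]), 'z95', np.float64(19.1), 'mid', array([417. , -20.1]), 746)
coverslip_box 0.71 [ 39.  88.  89. 130.] (array([563.4, 139.5,  35.1,  36.7,  17.7]), 'z95', np.float64(19.1), 'mid', array([562.7, 139.5]), 1101)
bottle_stand 0.61 [162.  57. 233. 193.] (array([519.4,  -8.9,  65. , 140. ,  79.7]), 'z95', np.float64(22.6), 'mid', array([519.6,  -9.1]), 5421)
steel_tray 0.96 [349.  38. 546. 173.] (array([ 4.996e+02, -2.786e+02,  1.138e+02,  2.041e+02,  3.000e-01]), 'z95', np.float64(27.8), 'mid', array([ 499.9, -278.7]), 4059)
glass_tray 0.63 [  0.  84.  60. 248.] (array([493.9, 210. ,  71.8, 207.1,  66.2]), 'z95', np.float64(10.7), 'mid', array([504.6, 239.8]), 1618)
```

View pics/w1.png

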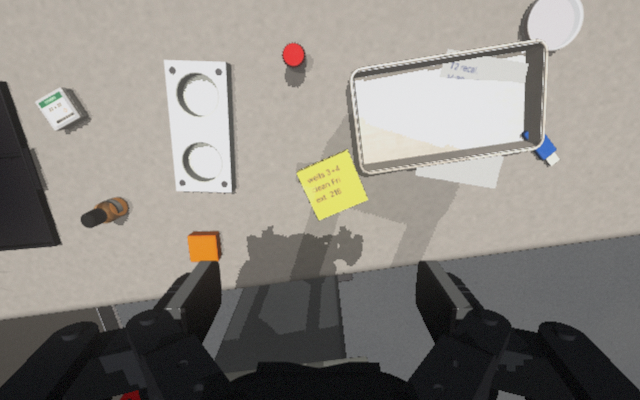

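Wrist view: vial cap (293,54), amber bottle (104,212), stand (200,125). The white box with green label (58,108) is the coverslip box; the orange one (204,247) is the decoy. Fetch the vial first.

Call:
step_arm:
  targets:
    - [4,0.2,-4,0,0,-1.8,0]
    - [8,0.4,-8,0,0,-1.8,0]
    - [12,0.5,-12,0,0,-1.8,0]
    - [12,0.5,-15,0,0,-1.8,0]
    - [12,0.5,-18,0,0,-1.8,0]
    - [12,0.5,-21,0,0,-1.8,0]
    - [12,0.5,-23,0,0,-1.8,0]
    - [12,0.5,-23,0,0,-1.8,0]

```text
clock: 4.4
position: [0.5727, -0.1247, 0.0199]
orientation: [-3.128, 0.282, 0.004]
wrist_force: [-0.3, 0.9, 0.1]
grip_width: 1.003
gripper_force: 0.0
```

Call:
step_arm:
  targets:
    - [0,0,0,0,0,0,0]
    - [0,0,0,0,0,0,0.6]
    - [0,0,0,0,0,0,1]
    - [0,0,0,0,0,0,1]
    - [0,0,0,0,0,0,1]
    - [0,0,0,0,0,0,1]
    - [0,0,0,0,0,0,1]
    - [0,0,0,0,0,0,1]

```text
clock: 5.4
position: [0.5736, -0.125, 0.0215]
orientation: [-3.129, 0.282, -0.001]
wrist_force: [-0.8, 1.3, 5.8]
grip_width: 0.244
gripper_force: 58.6
```

Call:
step_arm:
  targets:
    - [0,0,1.5,0,0,0,1]
    - [0,0,4,0,0,0,1]
    - [-0.2,1,5,0,0,0,1]
    - [-0.6,4,5,0,0,0,1]
    - [-1.2,7,5,0,0,0,1]
    - [-1.7,10,5,0,0,0,1]
    - [-1.9,11,5,0,0,0,1]
    - [-1.9,11,5,0,0,0,1]

```text
clock: 6.4
position: [0.5544, -0.0146, 0.0713]
orientation: [3.129, -0.281, 0.0]
wrist_force: [0.3, -0.4, 0.0]
grip_width: 0.245
gripper_force: 58.6
```

```bash
python3 - <<'E'
from h import *
o,c,W=wrist("w2.png"); print(o["clock"],o["position"],o["grip_width"],o["wrist_force"])
E
```

```text
6.4 [ 0.55440697 -0.01459663  0.07132829] 0.24474901796172346 [ 0.34976739 -0.39693007  0.0422883 ]
```

View pics/w2.png

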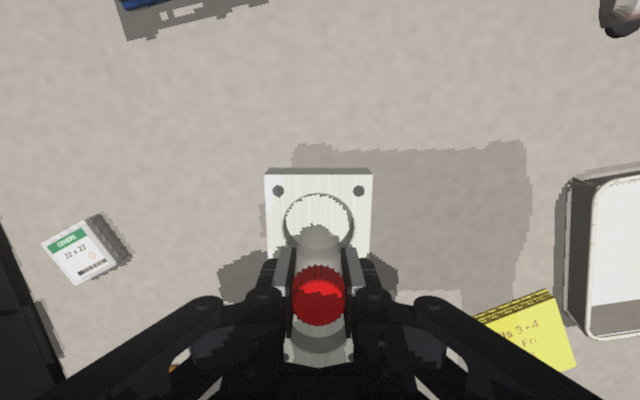

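The wrist view shows the vial held upright (318,295) above the far well (318,222), and the "COVERS 22x22" box at (80,247), which confirms the coverslip box. Lower, release, and retreat toward the dropper bottle.

Call:
step_arm:
  targets:
    - [0,0,-1.5,0,0,0,1]
    - [0,0,-3,0,0,0,1]
    - [0,0,-4,0,0,0,1]
    - [0,0,-4.55,0,0,0,1]
    - [0,0,-4.55,0,0,0,1]
    - [0,0,-4.55,0,0,0,0.65]
    - [0,0,-4.55,0,0,0,0.4]
    - [0,0,-4.55,0,0,0,0.4]

```text
clock: 7.45
position: [0.5545, -0.015, 0.0257]
orientation: [-3.129, 0.282, -0.0]
wrist_force: [0.0, -0.1, -0.3]
grip_width: 0.6
gripper_force: 0.0
```

Call:
step_arm:
  targets:
    - [0,0,0,0,0,0,0.3]
    - [0,0,2,0,0,0,0]
    - [0,0,5,0,0,0,0]
    - [0,0,8,0,0,0,0]
    - [-3,4,10,0,0,5,0]
    - [-7,8,10,0,0,10,0]
    - [-11,13.4,10,0,0,10,0]
    - [-11,13.4,10,0,0,10,0]

```text
clock: 8.45
position: [0.4425, 0.1213, 0.1261]
orientation: [-3.141, 0.003, -0.001]
wrist_force: [0.7, -0.6, 0.6]
grip_width: 1.004
gripper_force: 0.0
```

```bash
python3 - <<'E'
from h import *
o,c,W=wrist("w3.png"); print(o["clock"],o["position"],o["orientation"])
for n in names:
    for d in models.silhouettes(n,c)[:1]:
        print(n,round(d["p"],2),np.round(d["box"]),rep(W,d["mask"],.004 if n in("forceps","petri_dish","glass_tray") else .015))
E
```

```text
8.45 [0.44252466 0.12130004 0.12607863] [-3.14098576e+00  3.34360543e-03 -7.36318064e-04]
vial 0.97 [490.  11. 573.  62.] (array([562.1, -20.1,  22.4,  41.9,  52.4]), 'z95', np.float64(58.6), 'mid', array([558.4, -22.2]), 2555)
dropper_bottle 0.92 [304. 184. 333. 226.] (array([446.5, 121.4,  24.6,  20.9,  85.6]), 'z95', np.float64(57.9), 'mid', array([446.3, 121.3]), 1102)
forceps 0.77 [  2. 138.  13. 280.] (array([421.9, 384.9,   9. , 117.1,  74.4]), 'z95', np.float64(6.9), 'mid', array([423. , 388.3]), 497)
coverslip_box 0.98 [408. 245. 460. 291.] (array([416.7,  42. ,  95.8,  46.4,  24.5]), 'z95', np.float64(19.2), 'mid', array([408.9,  42.4]), 607)
glass_tray 0.77 [ 39.   0. 222. 238.] (array([499.1, 260.6, 125.4, 178.7,  87. ]), 'z95', np.float64(11.1), 'mid', array([496.8, 260.1]), 7006)
```

View pics/w3.png

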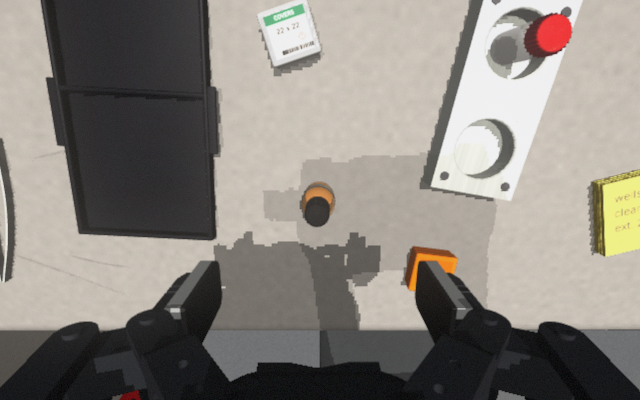

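Vial stands upright in the far well (548,35); the dropper bottle's at (318,205), the orange decoy at (432,265) clear of the right finger. Grasp the dropper bottle.

Call:
step_arm:
  targets:
    - [0.15,-0.1,-3,0,0,0,0]
    - [0.15,-0.1,-6,0,0,0,0]
    - [0.15,-0.1,-9,0,0,0,0]
    - [0.15,-0.1,-10.5,0,0,0,0]
    - [0.15,-0.1,-10.5,0,0,0,0]
    - [0.15,-0.1,-10.5,0,0,0,0.6]
    - [0.15,-0.1,-10.5,0,0,0,1]
    - [0.15,-0.1,-10.5,0,0,0,1]

```text
clock: 9.9
position: [0.4463, 0.118, 0.0213]
orientation: [-3.141, 0.008, -0.002]
wrist_force: [-0.5, -0.1, -0.5]
grip_width: 0.377
gripper_force: 0.0
```

Call:
step_arm:
  targets:
    - [0,0,0,0,0,0,1]
    - [0,0,0,0,0,0,1]
    - [0,0,2,0,0,0,1]
    - [0,0,5,0,0,0,1]
    - [1,-3,6,0,0,-4,1]
    - [2.2,-7,6,0,0,-8,1]
    - [3.4,-11,6,0,0,-10,1]
    - [3.9,-12.3,6,0,0,-10,1]

```text
clock: 10.9
position: [0.4854, -0.0068, 0.0809]
orientation: [3.128, -0.286, 0.0]
wrist_force: [-0.5, 0.3, -0.3]
grip_width: 0.252
gripper_force: 59.1
```

```bash
python3 - <<'E'
from h import *
o,c,W=wrist("w4.png"); print(o["clock"],o["position"],o["orientation"],o["grip_width"])
for n in names[:2]:
    for d in models.silhouettes(n,c)[:1]:
        print(n,round(d["p"],2),np.round(d["box"]),rep(W,d["mask"],.015))
E
```

```text
10.9 [ 0.48538579 -0.00678766  0.08085553] [ 3.12846401e+00 -2.85602056e-01  4.64501320e-04] 0.25222878625617057
vial 0.96 [288.  92. 333. 133.] (array([555.2, -14.7,  20.3,  21. ,  39.1]), 'z95', np.float64(58.6), 'mid', array([555.2, -15.5]), 1442)
dropper_bottle 0.63 [292. 232. 343. 331.] (array([485.4,  -6.9,  22.3,  21.1,  84.1]), 'z95', np.float64(117.4), 'mid', array([485.5,  -6.7]), 4245)
```

View pics/w4.png

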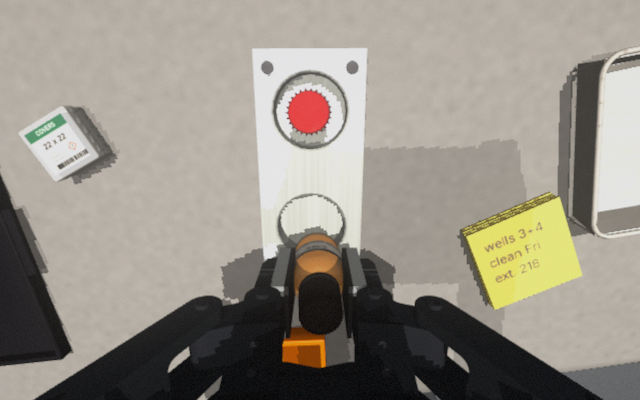

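Vial upright in the far well (309,112), dropper bottle held upright (320,300) just above the near well (312,222). Lower with a 4 mm sideways correction, release and rise.

Call:
step_arm:
  targets:
    - [-0.1,0.4,-1,0,0,0,1]
    - [-0.1,0.4,-3,0,0,0,1]
    - [-0.1,0.4,-4.5,0,0,0,1]
    - [-0.1,0.4,-5.5,0,0,0,1]
    - [-0.1,0.4,-5.5,0,0,0,1]
    - [-0.1,0.4,-5.5,0,0,0,0.65]
    - [-0.1,0.4,-5.5,0,0,0,0.45]
    - [-0.1,0.4,-5.5,0,0,0,0.4]

```text
clock: 12.05
position: [0.484, -0.001, 0.0258]
orientation: [-3.129, 0.282, -0.0]
wrist_force: [0.4, 0.4, 0.4]
grip_width: 0.599
gripper_force: 0.0
```

Call:
step_arm:
  targets:
    - [0,0,0,0,0,0,0.3]
    - [0,0,1.5,0,0,0,0.1]
    - [0,0,4,0,0,0,0]
    - [0,0,8,0,0,0,0]
    - [0,2,12,0,0,0,0]
    - [-1,8,16,0,0,0,0]
    - [-2,14,17,0,0,0,0]
    - [-3,20,17,0,0,0,0]

```text
clock: 13.05
position: [0.455, 0.194, 0.1981]
orientation: [-3.128, 0.283, -0.005]
wrist_force: [2.3, 0.4, -0.9]
grip_width: 0.996
gripper_force: 0.0
```

Call:
step_arm:
  targets:
    - [-1,4,0,0,0,0,0]
    - [-2,9,0,0,0,0,0]
    - [-3,14,0,0,0,0,0]
    - [-4,18,0,0,0,0,0]
    - [-4,18,0,0,0,0,0]
    - [-4,18,0,0,0,0,0]
    - [-4,18,0,0,0,0,0]
    - [-4,18,0,0,0,0,0]

```text
clock: 14.05
position: [0.4155, 0.3715, 0.1958]
orientation: [-3.128, 0.284, -0.001]
wrist_force: [-0.6, 0.2, 0.5]
grip_width: 0.999
gripper_force: 0.0
```

```bash
python3 - <<'E'
from h import *
o,c,W=wrist("w5.png"); print(o["clock"],o["position"],o["orientation"])
for n in names:
    for d in models.silhouettes(n,c)[:1]:
        print(n,round(d["p"],2),np.round(d["box"]),rep(W,d["mask"],.004 if n in("forceps","petri_dish","glass_tray") else .015))
E
```

```text
14.05 [0.41547176 0.37154334 0.19582894] [-3.12846020e+00  2.84078945e-01 -5.28905741e-04]
forceps 0.64 [291. 104. 307. 229.] (array([428.7, 387.6,  14.4, 127. ,  78.4]), 'z95', np.float64(7.7), 'mid', array([428.8, 388.1]), 214)
glass_tray 0.58 [350.   2. 490. 170.] (array([486.6, 261.4, 124.3, 154.7,  86. ]), 'z95', np.float64(11.5), 'mid', array([487.2, 259.8]), 4640)
```

View pics/w5.png

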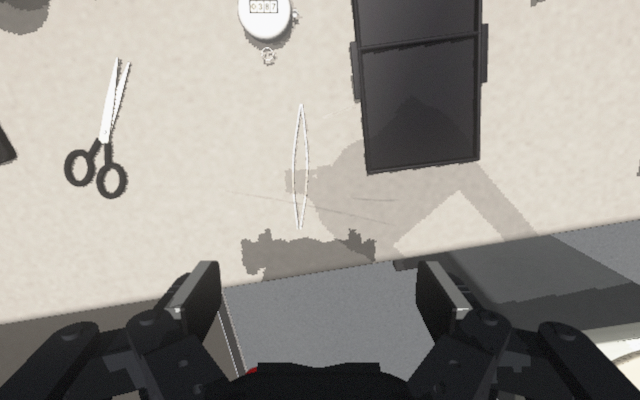

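Forceps at (300,167), clear of the scissors and the tape measure. Descend and grasp across the middle.

Call:
step_arm:
  targets:
    - [0.7,0.8,-5,0,0,-1.2,0]
    - [1.3,1.6,-10,0,0,-1.2,0]
    - [1.3,1.6,-14,0,0,-1.2,0]
    - [1.3,1.6,-17,0,0,-1.2,0.3]
    - [1.3,1.6,-18.7,0,0,-1.2,0.4]
    - [1.3,1.6,-19.3,0,0,-1.2,0.5]
    - [1.3,1.6,-19.3,0,0,-1.2,0.5]
    - [1.3,1.6,-19.3,0,0,-1.2,0.5]

```text
clock: 15.5
position: [0.4286, 0.3886, 0.0037]
orientation: [-3.125, 0.315, -0.002]
wrist_force: [0.4, 0.6, 0.1]
grip_width: 0.496
gripper_force: 0.0
```

Call:
step_arm:
  targets:
    - [0,0,0,0,0,0,0.7]
    - [0,0,0,0,0,0,0.85]
    - [0,0,0,0,0,0,1]
    - [0,0,0,0,0,0,1]
    - [0,0,0,0,0,0,1]
    - [0,0,0,0,0,0,1]
    - [0,0,2,0,0,0,1]
    - [0,0,5,0,0,0,1]

```text
clock: 16.5
position: [0.4277, 0.3879, 0.0525]
orientation: [3.125, -0.315, -0.002]
wrist_force: [1.0, -0.2, 0.2]
grip_width: 0.106
gripper_force: 58.7
```

Call:
step_arm:
  targets:
    - [0,0,5,0,0,0,1]
    - [0,-3,10,0,0,-5,1]
    - [0.5,-8,15,0,0,-13,1]
    - [1,-13,15,0,0,-21,1]
    - [1.5,-18,15,0,0,-29,1]
    - [2,-23,15,0,0,-37,1]
    - [2.5,-28,15,0,0,-45,1]
    - [3,-33,15,0,0,-50,1]

```text
clock: 17.5
position: [0.458, 0.0567, 0.2028]
orientation: [-2.696, 1.611, -0.001]
wrist_force: [1.2, -0.1, -0.7]
grip_width: 0.105
gripper_force: 58.7
```

Call:
step_arm:
  targets:
    - [0.5,-5,0,0,0,-6,1]
    - [1,-10,0,0,0,-12,1]
    - [1.5,-15,0,0,0,-18,1]
    - [2,-20,0,0,0,-24,1]
    - [2.5,-25,0,0,0,-28,1]
    - [3,-29,0,0,0,-28,1]
    - [4,-32,0,0,0,-28,1]
    - [4,-32,0,0,0,-28,1]

```text
clock: 18.5
position: [0.4981, -0.2635, 0.2021]
orientation: [2.229, -2.214, -0.001]
wrist_force: [-0.1, -0.9, -0.2]
grip_width: 0.106
gripper_force: 58.7
```

```bash
python3 - <<'E'
from h import *
o,c,W=wrist("w6.png"); print(o["clock"],o["position"],o["orientation"],o["grip_width"])
for n in names:
    for d in models.silhouettes(n,c)[:1]:
        print(n,round(d["p"],2),np.round(d["box"]),rep(W,d["mask"],.004 if n in("forceps","petri_dish","glass_tray") else .015))
E
```

```text
18.5 [ 0.49810788 -0.26347451  0.20207288] [ 2.22858365e+00 -2.21397318e+00 -7.08888621e-04] 0.10648786595387054
dropper_bottle 0.43 [207.   2. 270.  74.] (array([ 569.5, -393.5,   53.5,   53.1,   86.7]), 'z95', np.float64(22.0), 'mid', array([ 569.7, -393.6]), 308)
forceps 0.88 [305. 127. 333. 366.] (array([ 497.9, -268. ,  119.4,   14.6,   89.5]), 'z95', np.float64(206.3), 'mid', array([ 497.8, -268. ]), 891)
petri_dish 0.7 [206.   3. 269.  73.] (array([ 571.4, -394.5,   54.9,   54.9,   46.2]), 'z95', np.float64(15.2), 'mid', array([ 570.5, -393.7]), 3316)
bottle_stand 0.88 [300. 352. 338. 366.] (array([ 509.5, -153. ,   34.5,  239.8,    4.2]), 'z95', np.float64(205.6), 'mid', array([ 501.1, -154.3]), 62)
steel_tray 0.93 [252.  53. 381. 261.] (array([ 498.9, -278.3,  113.4,  202.4,    0. ]), 'z95', np.float64(204.8), 'mid', array([ 498.9, -278.3]), 4652)
```

View pics/w6.png

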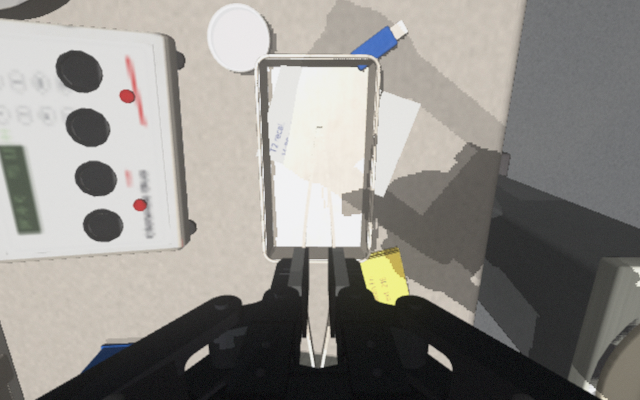

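Forceps held level (318,290) inside the tray's outline (x 258–380, y 55–260). Lower into the tray, release with limited opening.

Call:
step_arm:
  targets:
    - [0.1,-0.7,-4,0,0,0,1]
    - [0.1,-1.4,-9,0,0,0,1]
    - [0.1,-1.4,-13,0,0,0,1]
    - [0.1,-1.4,-16,0,0,0,1]
    - [0.1,-1.4,-18,0,0,0,1]
    - [0.1,-1.4,-19.3,0,0,0,1]
    - [0.1,-1.4,-19.7,0,0,0,1]
    - [0.1,-1.4,-19.7,0,0,0,1]

```text
clock: 19.95
position: [0.4993, -0.2758, 0.006]
orientation: [-2.231, 2.212, -0.001]
wrist_force: [-0.2, -0.1, 0.1]
grip_width: 0.104
gripper_force: 58.7
```

Call:
step_arm:
  targets:
    - [0,0,0,0,0,0,1]
    - [0,0,0,0,0,0,0.8]
    - [0,0,0,0,0,0,0.6]
    - [0,0,0,0,0,0,0.6]
    - [0,0,3,0,0,0,0.6]
    - [0,0,7,0,0,0,0.4]
    - [0,0,12,0,0,0,0]
    - [0,0,15,0,0,0,0]

```text
clock: 20.95
position: [0.4994, -0.276, 0.1582]
orientation: [-2.231, 2.212, -0.004]
wrist_force: [-0.3, 0.4, 0.8]
grip_width: 0.984
gripper_force: 0.0
```

```bash
python3 - <<'E'
from h import *
o,c,W=wrist("w7.png"); print(o["clock"],o["position"],o["orientation"],o["grip_width"])
for n in names[2:]:
    for d in models.silhouettes(n,c)[:1]:
        print(n,round(d["p"],2),np.round(d["box"]),rep(W,d["mask"],.004 if n in("forceps","petri_dish","glass_tray") else .015))
        if n=="petri_dish":
            p=W[d["mask"]]; t=p[(p[:,2]>.011)&(p[:,2]<.02)]; print(rep(W,d["mask"],.011,.02)); A=np.c_[t[:,:2],np.ones(len(t))]; print("tilt",np.linalg.lstsq(A,t[:,2],rcond=None)[0])
E
```

```text
20.95 [ 0.49944098 -0.27596882  0.15817123] [-2.230643    2.21163757 -0.00389838] 0.9841034339746472
forceps 0.86 [312. 114. 325. 252.] (array([ 4.989e+02, -2.772e+02,  1.470e+01,  1.253e+02,  1.000e-01]), 'z95', np.float64(9.1), 'mid', array([ 498.9, -277.2]), 236)
petri_dish 0.72 [189.   4. 265.  82.] (array([ 570.9, -394.1,   56.3,   56.7,   41.1]), 'z95', np.float64(15.1), 'mid', array([ 570.6, -393.7]), 4399)
(array([ 571.4, -394.5,   56.1,   55.3,   45.2]), 'z95', np.float64(15.1), 'mid', array([ 570.7, -393.7]), 4342)
tilt [ 0.00291046 -0.00140135  0.0116418 ]
steel_tray 0.72 [248.  61. 392. 295.] (array([ 499. , -278.1,  203.5,  113.7,   90. ]), 'z95', np.float64(27.5), 'mid', array([ 499. , -278.1]), 6366)
```

View pics/w7.png

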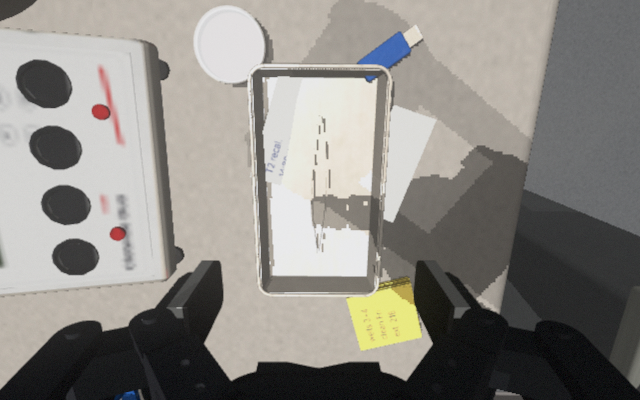

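```bash
python3 - <<'E'
from h import *
W=np.load("/tmp/wrist.npz")["W"].reshape(-1,3); W=W[~np.isnan(W[:,0])]
T=np.load("/tmp/top.npz")["W"].reshape(-1,3); T=T[~np.isnan(T[:,0])]
for nm,P in(("wrist",W),("top",T)):
    for zl,zh in((.008,.03),(.03,.06),(.06,.12)):
        for y0 in (-.46,-.43,-.41,-.39,-.37,-.35,-.33):
            p=P[(P[:,1]>y0-.01)&(P[:,1]<y0+.01)&(P[:,2]>zl)&(P[:,2]<zh)&(P[:,0]>.602)&(P[:,0]<.8)]
            print(nm,zl,y0,len(p),np.round(p[:,0].min(),3) if len(p) else "",end=" | ")
        print()
p=T[(T[:,0]>.62)&(T[:,0]<.75)&(T[:,1]<-.2)&(T[:,1]>-.4)]; print(np.percentile(p[:,2],[50,95]))
E
```

```text
wrist 0.008 -0.46 0  | wrist 0.008 -0.43 103 0.717 | wrist 0.008 -0.41 343 0.722 | wrist 0.008 -0.39 983 0.631 | wrist 0.008 -0.37 1029 0.631 | wrist 0.008 -0.35 974 0.632 | wrist 0.008 -0.33 896 0.633 | 
wrist 0.03 -0.46 0  | wrist 0.03 -0.43 0  | wrist 0.03 -0.41 27 0.723 | wrist 0.03 -0.39 3029 0.644 | wrist 0.03 -0.37 3526 0.645 | wrist 0.03 -0.35 3509 0.643 | wrist 0.03 -0.33 3388 0.647 | 
wrist 0.06 -0.46 0  | wrist 0.06 -0.43 0  | wrist 0.06 -0.41 0  | wrist 0.06 -0.39 0  | wrist 0.06 -0.37 0  | wrist 0.06 -0.35 0  | wrist 0.06 -0.33 0  | 
top 0.008 -0.46 18 0.679 | top 0.008 -0.43 29 0.698 | top 0.008 -0.41 20 0.725 | top 0.008 -0.39 46 0.631 | top 0.008 -0.37 57 0.631 | top 0.008 -0.35 50 0.632 | top 0.008 -0.33 56 0.632 | 
top 0.03 -0.46 237 0.679 | top 0.03 -0.43 198 0.697 | top 0.03 -0.41 97 0.723 | top 0.03 -0.39 202 0.65 | top 0.03 -0.37 233 0.644 | top 0.03 -0.35 237 0.635 | top 0.03 -0.33 241 0.644 | 
top 0.06 -0.46 0  | top 0.06 -0.43 0  | top 0.06 -0.41 3 0.776 | top 0.06 -0.39 94 0.751 | top 0.06 -0.37 99 0.744 | top 0.06 -0.35 99 0.749 | top 0.06 -0.33 97 0.749 | 
[0.03849648 0.05512457]
```

```bash
python3 - <<'E'
from h import *
W=np.load("/tmp/wrist.npz")["W"]
for s in ((255,330,150,225),(255,330,412,490)):
    p=W[s[0]:s[1],s[2]:s[3]].reshape(-1,3); p=p[p[:,2]>.1]; print(len(p),np.round(np.percentile(p[:,2],[0,1,5,50])-.158,4),np.round(p.min(0),3),np.round(p.max(0),3))
E
```

```text
3655 [0.0121 0.0139 0.0176 0.0385] [ 0.538 -0.29   0.17 ] [ 0.555 -0.264  0.222]
3694 [0.0116 0.0138 0.0172 0.0386] [ 0.443 -0.291  0.17 ] [ 0.461 -0.265  0.221]
```

Forceps lie flat in the tray (318,185). Dish at (230,45), touching distance from the tray corner; fingers go along the 45° line, which clears both the tray corner and the instrument.

Call:
step_arm:
  targets:
    - [1.5,-2.5,-1,0,0,9,0.12]
    - [3,-5,-3,0,0,18,0.12]
    - [4.5,-7.5,-5,0,0,27,0.12]
    - [6,-10,-7,0,0,36,0.12]
    - [7.2,-11.8,-9,0,0,45,0.12]
    - [7.2,-11.8,-10,0,0,45,0.12]
    - [7.2,-11.8,-10,0,0,45,0.12]
    - [7.2,-11.8,-10,0,0,45,0.12]

```text
clock: 22.3
position: [0.5711, -0.3933, 0.0563]
orientation: [2.907, -1.191, 0.001]
wrist_force: [0.9, -0.2, 1.1]
grip_width: 0.881
gripper_force: 0.0
```

```bash
python3 - <<'E'
from h import *
o,c,W=wrist("w8.png"); print(o["clock"],o["position"],o["orientation"],o["grip_width"])
for d in models.silhouettes("petri_dish",c)[:1]: print(d["p"],d["box"],rep(W,d["mask"],.008,.02))
E
```

```text
22.3 [ 0.57111882 -0.39331815  0.0563067 ] [ 2.90682043e+00 -1.19135612e+00  9.93238164e-04] 0.8805645802679394
0.86 [271.9, 181.6, 364.3, 274.2] (array([ 571.8, -393.5,   55.6,   56.2,   53.3]), 'z95', np.float64(14.7), 'mid', array([ 571.2, -393.6]), 6675)
```

View pics/w8.png

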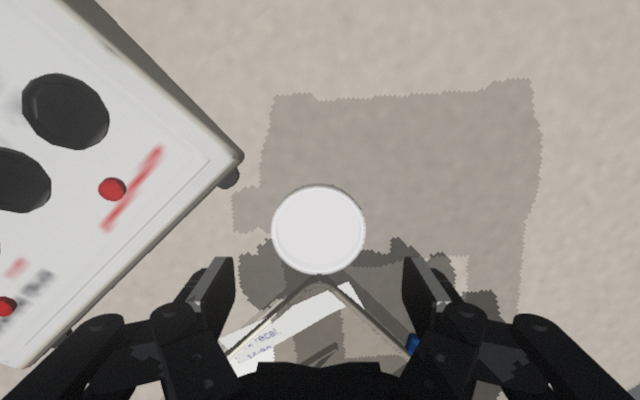

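Dish (318,230) lies centred between the fingers, tray corner (320,278) behind it and the instrument off to the left. Descend and close.

Call:
step_arm:
  targets:
    - [0,0,-2,0,0,0,0.12]
    - [0,0,-4,0,0,0,0.12]
    - [0,0,-5.4,0,0,0,0.12]
    - [0,0,-5.9,0,0,0,0.12]
    - [0,0,-5.9,0,0,0,0.2]
    - [0,0,-5.9,0,0,0,0.3]
    - [0,0,-5.9,0,0,0,0.5]
    - [0,0,-5.9,0,0,0,0.5]

```text
clock: 23.4
position: [0.5715, -0.3941, -0.0021]
orientation: [2.907, -1.19, 0.003]
wrist_force: [-2.0, 0.6, 7.4]
grip_width: 0.604
gripper_force: 62.6
```

Call:
step_arm:
  targets:
    - [0,0,0,0,0,0,0.5]
    - [0,0,0,0,0,0,0.5]
    - [0,0,0.5,0,0,0,0.5]
    - [0,0,1.5,0,0,0,0.5]
    - [0,0,3,0,0,0,0.5]
    - [0,0,5,0,0,0,0.5]
    - [0,0,5,0,0,0,0.5]
    - [0,0,5,0,0,0,0.5]

```text
clock: 24.4
position: [0.571, -0.3935, 0.0463]
orientation: [-2.907, 1.19, 0.0]
wrist_force: [-0.2, -1.0, -1.0]
grip_width: 0.599
gripper_force: 65.4
```

```bash
python3 - <<'E'
from h import *
o,c,W=wrist("w9.png"); print(o["clock"],o["position"],o["orientation"],o["grip_width"])
for d in models.silhouettes("petri_dish",c)[:1]:
    print(d["p"],d["box"],rep(W,d["mask"],.03,.09)); p=W[d["mask"]]; p=p[p[:,2]>.03]; t=p[p[:,2]>np.median(p[:,2])-.004]; A=np.c_[t[:,:2],np.ones(len(t))]; print("tilt",np.linalg.lstsq(A,t[:,2],rcond=None)[0],np.median(p[:,2]))
E
```

```text
24.4 [ 0.5709569  -0.39354148  0.04633455] [-2.90738084e+00  1.18966305e+00  4.00792436e-04] 0.5986628516392068
0.78 [257.9, 210.4, 379.8, 337.1] (array([ 570.8, -393.4,   51.8,   57. ,   46.2]), 'z95', np.float64(63.1), 'mid', array([ 570.7, -393. ]), 12280)
tilt [ 0.00716531 -0.00683966  0.05520615] 0.06201717725277801
```

Call:
step_arm:
  targets:
    - [0,0,5,0,0,0,0.5]
    - [0,2,10,0,0,4,0.5]
    - [-0.5,6,15,0,0,11,0.5]
    - [-1,11,15,0,0,18,0.5]
    - [-2,16,15,0,0,25,0.5]
    - [-3,21,15,0,0,32,0.5]
    - [-4,26,15,0,0,39,0.5]
    - [-5,31,15,0,0,46,0.5]

```text
clock: 25.5
position: [0.5204, -0.0822, 0.1961]
orientation: [-3.141, -0.047, 0.001]
wrist_force: [0.1, 0.2, 0.4]
grip_width: 0.597
gripper_force: 65.4
```

Call:
step_arm:
  targets:
    - [-1,5,0,0,0,7,0.5]
    - [-2,10,0,0,0,14,0.5]
    - [-3,15,0,0,0,21,0.5]
    - [-4,20,0,0,0,28,0.5]
    - [-5,25,0,0,0,35,0.5]
    - [-5.4,30,0,0,0,41,0.5]
    - [-5.4,34.6,0,0,0,41,0.5]
    - [-5.4,34.6,0,0,0,41,0.5]

```text
clock: 26.5
position: [0.4664, 0.2647, 0.1958]
orientation: [-2.926, -1.143, 0.002]
wrist_force: [0.1, -0.8, -0.7]
grip_width: 0.595
gripper_force: 65.4
```

```bash
python3 - <<'E'
from h import *
o,c,W=wrist("w10.png"); print(o["clock"],o["position"],o["orientation"],o["grip_width"])
for n in("petri_dish","coverslip_box","glass_tray"):
  for d in models.silhouettes(n,c)[:1]:
    print(n,d["p"],d["box"],rep(W,d["mask"],.1,.3),rep(W,d["mask"],.007,.1))
E
```

```text
26.5 [0.46641078 0.2646784  0.1957602 ] [-2.92573775e+00 -1.14292896e+00  1.85411134e-03] 0.5946792834943343
petri_dish 0.74 [257.3, 213.0, 379.9, 335.3] (array([466.2, 264.6,  57.3,  51. ,  43. ]), 'z95', np.float64(212.7), 'mid', array([466.6, 264.4]), 12167) few
coverslip_box 0.9 [445.7, 167.6, 498.8, 211.5] few (array([563.1, 141.2,  35. ,  35.8,  17.4]), 'z95', np.float64(19.6), 'mid', array([563.2, 141.1]), 1330)
glass_tray 0.58 [240.8, 34.3, 463.8, 221.7] few (array([508. , 260.2, 124.2, 195.9,  87. ]), 'z95', np.float64(11.6), 'mid', array([509.3, 260. ]), 3301)
```

View pics/w10.png

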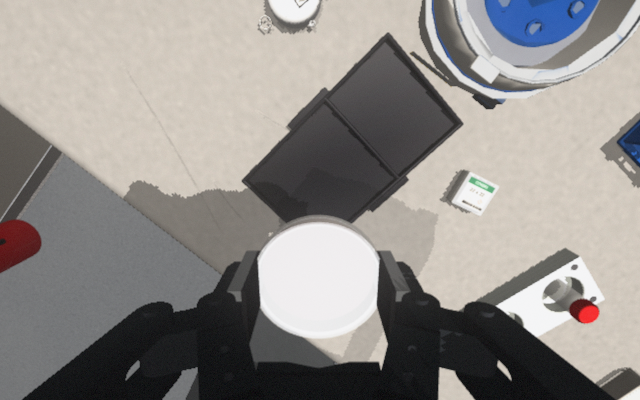

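Dish held level (318,280), tray's larger bay below it. Lower by 19.4 cm and release.

Call:
step_arm:
  targets:
    - [0.3,-0.2,-5,0,0,0,0.5]
    - [0.3,-0.2,-10,0,0,0,0.5]
    - [0.3,-0.2,-14,0,0,0,0.5]
    - [0.3,-0.2,-17,0,0,0,0.5]
    - [0.3,-0.2,-18.7,0,0,0,0.5]
    - [0.3,-0.2,-19.4,0,0,0,0.5]
    - [0.3,-0.2,-19.4,0,0,0,0.5]
    - [0.3,-0.2,-19.4,0,0,0,0.5]

```text
clock: 27.7
position: [0.4706, 0.2604, 0.0035]
orientation: [-2.928, -1.138, -0.002]
wrist_force: [0.7, -0.1, 0.2]
grip_width: 0.6
gripper_force: 65.4
```

Call:
step_arm:
  targets:
    - [0,0,0,0,0,0,0.35]
    - [0,0,0,0,0,0,0.2]
    - [0,0,0,0,0,0,0.15]
    - [0,0,1,0,0,0,0.15]
    - [0,0,3,0,0,0,0.15]
    - [0,0,8,0,0,-8,0]
    - [0,0,13,0,0,-16,0]
    - [0,0,13,0,0,-24,0]

```text
clock: 28.7
position: [0.4717, 0.2609, 0.1374]
orientation: [-3.1, -0.498, -0.011]
wrist_force: [1.1, -0.3, -0.6]
grip_width: 0.998
gripper_force: 0.0
```

```bash
python3 - <<'E'
from h import *
o,c,W=wrist("w11.png"); print(o["clock"],o["position"],o["orientation"],o["grip_width"])
for n in("petri_dish","coverslip_box","glass_tray"):
  for d in models.silhouettes(n,c)[:1]:
    print(n,d["p"],d["box"],rep(W,d["mask"],.012,.05))
    if n=="petri_dish":
      p=W[d["mask"]]; t=p[p[:,2]>.012]; A=np.c_[t[:,:2],np.ones(len(t))]; print("tilt",np.linalg.lstsq(A,t[:,2],rcond=None)[0])
E
```

```text
28.7 [0.47166917 0.26093994 0.13738084] [-3.10039188 -0.49754847 -0.0106624 ] 0.9982293594569155
petri_dish 0.57 [284.6, 161.6, 353.5, 231.7] (array([470.8, 259.9,  56.1,  56.2,  19.2]), 'z95', np.float64(17.9), 'mid', array([470.4, 259.9]), 3611)
tilt [-0.00309357 -0.00309655  0.01902021]
coverslip_box 0.92 [470.2, 111.6, 528.2, 155.9] (array([563. , 141.5,  34.6,  36.1,  18.1]), 'z95', np.float64(19.7), 'mid', array([562.6, 141.8]), 2140)
glass_tray 0.75 [232.5, 1.4, 448.7, 276.1] (array([508.2, 260.4, 109.6, 192.3,  87. ]), 'z95', np.float64(15.1), 'mid', array([508.9, 261.4]), 68)
```

View pics/w11.png

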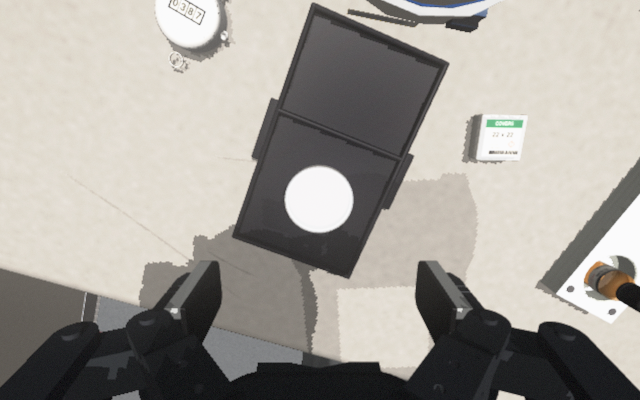

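Dish rests flat in the larger bay (319,200). Next, the coverslip box "COVERS 22x22" (500,137).

Call:
step_arm:
  targets:
    - [2.5,-3.5,-1,0,0,0,0.42]
    - [5,-7,-2,0,0,0,0.42]
    - [7.5,-10,-4,0,0,0,0.42]
    - [9.1,-12,-5.5,0,0,0,0.42]
    - [9.1,-12,-5.5,0,0,0,0.42]
    - [9.1,-12,-5.5,0,0,0,0.42]
    - [9.1,-12,-5.5,0,0,0,0.42]
    - [9.1,-12,-5.5,0,0,0,0.42]

```text
clock: 29.9
position: [0.5609, 0.1409, 0.078]
orientation: [-3.1, -0.507, -0.001]
wrist_force: [0.3, 0.8, 0.8]
grip_width: 0.577
gripper_force: 0.0
```

```bash
python3 - <<'E'
from h import *
o,c,W=wrist("w12.png"); print(o["clock"],o["position"],o["orientation"],o["grip_width"])
for d in models.silhouettes("coverslip_box",c)[:2]: print(d["p"],d["box"],rep(W,d["mask"],.012,.05))
E
```

```text
29.9 [0.56094235 0.14088791 0.07802774] [-3.10035152e+00 -5.06575763e-01 -1.05733054e-03] 0.5769974796588523
0.95 [293.6, 186.7, 350.5, 242.0] (array([563.4, 140.7,  36. ,  34.7,  17.6]), 'z95', np.float64(19.3), 'mid', array([563.5, 141.2]), 2846)
```

View pics/w12.png

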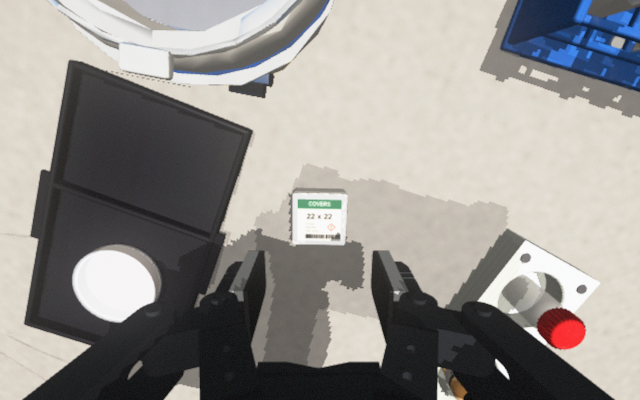

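Box (320,217) lies square between the fingers. Descend, grasp, lift.

Call:
step_arm:
  targets:
    - [0.2,0,-2.5,0,0,-0.7,0.42]
    - [0.2,0,-5,0,0,-0.7,0.42]
    - [0.2,0,-6.8,0,0,-0.7,0.42]
    - [0.2,0,-7.4,0,0,-0.7,0.42]
    - [0.2,0,-7.4,0,0,-0.7,0.42]
    - [0.2,0,-7.4,0,0,-0.7,0.6]
    - [0.2,0,-7.4,0,0,-0.7,0.8]
    - [0.2,0,-7.4,0,0,-0.7,0.8]

```text
clock: 31.0
position: [0.5637, 0.1404, 0.0047]
orientation: [-3.104, -0.486, -0.003]
wrist_force: [-1.5, 0.6, 6.1]
grip_width: 0.396
gripper_force: 60.3
```

Call:
step_arm:
  targets:
    - [0,0,0,0,0,0,0.8]
    - [0,0,0,0,0,0,0.8]
    - [0,0,2,0,0,0,0.8]
    - [0,0,5,0,0,0,0.8]
    - [0,3,6,0,0,-7,0.8]
    - [0,7,6,0,0,-14,0.8]
    - [0.2,10,6,0,0,-20.5,0.8]
    - [0.2,11.5,6,0,0,-20.5,0.8]

```text
clock: 32.0
position: [0.5652, 0.2566, 0.064]
orientation: [-3.14, 0.072, -0.001]
wrist_force: [-0.3, -0.4, -0.1]
grip_width: 0.391
gripper_force: 59.8
```

```bash
python3 - <<'E'
from h import *
o,c,W=wrist("w13.png"); print(o["clock"],o["position"],o["orientation"],o["grip_width"])
for n in("coverslip_box","glass_tray"):
  for d in models.silhouettes(n,c)[:1]: print(n,d["p"],d["box"],rep(W,d["mask"],.04,.2),rep(W,d["mask"],.007,.04))
E
```

```text
32.0 [0.56515161 0.25659116 0.06399872] [-3.14039918e+00  7.15773934e-02 -1.15591703e-03] 0.39128950520247074
coverslip_box 0.97 [279.5, 227.0, 360.0, 311.9] (array([565.5, 256.6,  34.8,  36. ,  87.2]), 'z95', np.float64(78.5), 'mid', array([565.4, 256.6]), 6502) few
glass_tray 0.78 [222.5, 161.4, 412.6, 361.0] (array([565.6, 256.6,  61.3,  35.3,  86.4]), 'z95', np.float64(142.1), 'mid', array([565.3, 256.2]), 109) (array([541.3, 259.8, 139.6, 124.2,   1.5]), 'z95', np.float64(11.4), 'mid', array([540.8, 259.4]), 3392)
```

View pics/w13.png

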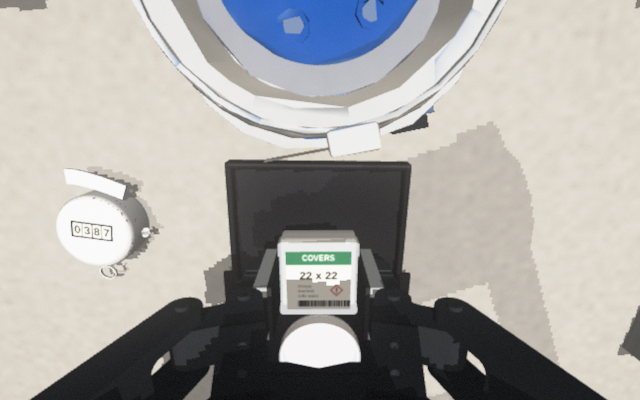

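```bash
python3 - <<'E'
from h import *
W=np.load("/tmp/wrist.npz")["W"].reshape(-1,3)
for x in (.60,.61,.62,.63,.64,.66,.68,.70):
    p=W[(abs(W[:,0]-x)<.006)&(abs(W[:,1]-.256)<.06)]; print(x,len(p),np.round(p[:,2].max(),3) if len(p) else "")
E
```

```text
0.6 3605 0.013
0.61 3237 0.027
0.62 3298 0.072
0.63 5338 0.072
0.64 6506 0.07
0.66 9123 0.069
0.68 4859 0.068
0.7 0
```

Call:
step_arm:
  targets:
    - [0,0,-2,0,0,0,0.8]
    - [0,0,-4,0,0,0,0.8]
    - [0,0,-5.2,0,0,0,0.8]
    - [0,0,-5.6,0,0,0,0.8]
    - [0,0,-5.6,0,0,0,0.8]
    - [0,0,-5.6,0,0,0,0.55]
    - [0,0,-5.6,0,0,0,0.4]
    - [0,0,-5.6,0,0,0,0.35]

```text
clock: 33.15
position: [0.5651, 0.2552, 0.0073]
orientation: [-3.141, 0.074, 0.0]
wrist_force: [-0.0, -0.5, -0.5]
grip_width: 0.648
gripper_force: 0.0
```

Call:
step_arm:
  targets:
    - [0,0,0,0,0,0,0.35]
    - [0,0,1.5,0,0,0,0.35]
    - [0,0,5,0,0,0,0.35]
    - [0,0,10,0,0,0,0]
    - [-2,-3,15,0,0,0,0]
    - [-4,-8,20,0,0,0,0]
    - [-6,-13,23,0,0,0,0]
    - [-6,-13,23,0,0,0,0]

```text
clock: 34.15
position: [0.5049, 0.1233, 0.2414]
orientation: [-3.14, 0.077, -0.008]
wrist_force: [0.8, 0.8, -0.1]
grip_width: 1.003
gripper_force: 0.0
```

Call:
step_arm:
  targets:
    - [-1,-3,2,0,0,0,0]
    - [-2,-8,4,0,0,0,0]
    - [-3,-13,6,0,0,0,0]
    - [-3,-15,6,0,0,0,0]
    - [-3,-15,6,0,0,0,0]
    - [-3,-15,6,0,0,0,0]
    - [-3,-15,6,0,0,0,0]
    - [-3,-15,6,0,0,0,0]

```text
clock: 35.15
position: [0.4751, -0.0241, 0.2975]
orientation: [-3.141, 0.073, 0.0]
wrist_force: [-0.0, 0.1, -0.3]
grip_width: 0.998
gripper_force: 0.0
```

```bash
python3 - <<'E'
from h import *
o,c,W=wrist("w14.png"); print(o["clock"],o["position"],o["grip_width"])
for n in names:
  for d in models.silhouettes(n,c)[:1]: print(n,round(d["p"],2),np.round(d["box"]),rep(W,d["mask"],.006,.2))
E
```

```text
35.15 [ 0.47513879 -0.02406325  0.29748897] 0.9982394649378723
vial 0.86 [297.  89. 318. 105.] (array([554.8, -16.4,  19.6,  20.2,  40.9]), 'z95', np.float64(58.6), 'mid', array([554.7, -16.4]), 292)
dropper_bottle 0.69 [288. 149. 309. 171.] (array([484.6,  -1.8,  25. ,  19.7,  55.9]), 'z95', np.float64(62.0), 'mid', array([483.4,  -1.1]), 355)
forceps 0.76 [468. 132. 559. 138.] (array([ 500.7, -275.4,  124.2,    5.1,   89.3]), 'z95', np.float64(9.5), 'mid', array([ 500.6, -275.4]), 22)
petri_dish 0.57 [ 78. 151. 125. 199.] (array([471. , 258.4,  56.3,  56.8,  60.6]), 'z95', np.float64(17.5), 'mid', array([470.8, 258.7]), 1632)
coverslip_box 0.77 [276. 218. 299. 248.] (array([379.5,  24.4,  35.2,  35.5,  82.7]), 'z95', np.float64(19.4), 'mid', array([380.1,  24. ]), 655)
bottle_stand 0.81 [270.  65. 341. 190.] (array([519.3,  -8.9,  64.1, 140.2,  79.7]), 'z95', np.float64(22.9), 'mid', array([519.2,  -9. ]), 4206)
steel_tray 0.9 [436.  84. 615. 183.] (array([ 4.998e+02, -2.786e+02,  1.143e+02,  2.042e+02,  1.000e-01]), 'z95', np.float64(27.9), 'mid', array([ 499.9, -278.6]), 4554)
glass_tray 0.82 [ 34.  66. 155. 218.] (array([508.3, 259.6, 125.4, 195.4,  87.2]), 'z95', np.float64(11.6), 'mid', array([508. , 259.5]), 2691)
```

View pics/w14.png

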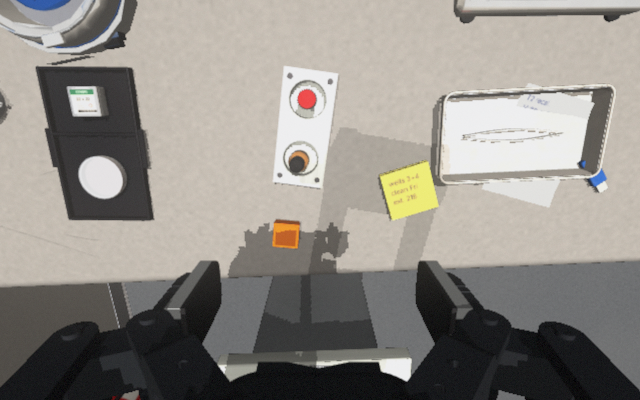

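Everything is in place: the vial (307,99) and dropper (298,160) stand in the wells, the forceps lie in the tray (513,135), and the dish (101,177) and box (86,101) are in their bays. The arm is clear of all of them, so I'll hand in.

```bash
python3 -c "
from station import job
print(job.hand_in())"
```

```text
the job is handed in; nothing more can be done
None
```

The job is handed in: both bottles stand upright in the stand's wells, the forceps lie flat in the steel tray, and the petri dish and coverslip box are flat in the larger and smaller bays of the black tray, with everything released and the arm clear, after about 36 s of the allowed 112 s.

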